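# Switch the bauble feeder to its other chute

## Robot

A 6-joint arm with a two-finger parallel gripper is mounted at the origin on the work surface. World frame = base frame: x ahead of the robot, y to its left, z up, the work surface at z = 0. Lengths are in mm, angles in rad, forces in N, time in s.
With the tool pointing down it reaches from about 300 to 775 mm from the base axis. Payload 14.6 kg.
Tool frame: the origin (TCP) lies between the finger pads; the fingertips stand 19 mm ahead of it and the grasp point (between the pads) is the TCP (manip.tcp_to_tips is the distance from the TCP to the fingertips, in mm); x points along the fingers, z is the direction in which the jaws open and shut, and the axes are right-handed (so a half turn about x gives the same grasp; the last joint's range is limited). The gripper opens to 94 mm and grips with 3 to 60 N. Pads are 16 mm wide; open, the fingers measure 119 mm over their backs; the gripper's body (75 mm by 177 mm) begins 78 mm behind the grasp point.
Start: joints at [1.042, 0.3, 1.521, -0, 1.321, -0.067], TCP at [245.054, 492.38, 196.346] pointing down, gripper open.
Joint ranges: [-3.03, 3.03], [-0.79, 2.21], [0.23, 2.52], [-1.04, 4.18], [0, 3.07], [-2.55, 2.55]. Speed limits (rad/s): [2.22, 2.22, 2.57, 3.14, 3.14, 3.14].

## Interface

Orientations are given as [roll, pitch, yaw] about the fixed x, y, z axes, in that order (R = Rz(yaw) Ry(pitch) Rx(roll)).
In Python, from cell import manip gives the robot as it stands.
- The arm moves only by the tool jog_arm, never from a script. Its argument "moves" is a list that holds one entry, the list of rows, each a list of 6 numbers: the shift along the world's x, y, z in mm, then the turn, a rotation vector about the world's x, y, z in degrees. In form: [[[dx, dy, dz, wx, wy, wz], ...]]. A call has 1 to 5 rows; each row shifts and turns the pose as measured when the row begins; what a row does not reach is not made up. A row lasts 1/10 s, in which the tool goes at most 50 mm and 8.59 degrees, less where a joint would pass 70% of its speed; a pose out of reach is approached as far as the arm can. A call is refused whole if a number of a shift passes 50 or a number of a turn 8.59, either way. A call with a gripper value outside its range is refused whole. "gripper" is the opening, from -1 (shut) to 1 (fully open), set as the call begins (left out, the last holds). The fingers move at their own pace and stop on an object; "squeeze" is the grip in N (left out, the last holds). Time passes only in rows, so rows that do not move let the fingers close. It gives the time, the measured TCP pose, the force and the opening at its end, in the units of the state.
- manip.read_state(): the state, without advancing time (a new reading comes with each control period).
- manip.camera(name): name is "scene" or "top" or "wrist"; returns (picture, depth): 400x640x3 uint8, blue, green, red; 400x640 float32, mm along the optical axis (not along the pixel's ray), 0 where there is no reading.
- manip.camera_params(name): a dict with "fx", "fy", "cx", "cy" (pixels), "rvec" (rotation vector, rad) and "tvec" (3), from world to camera coordinates, as OpenCV has them. Camera axes: x right, y down, z forward; pixel columns grow to the right and rows downward; lengths in mm; the calibration is good to about 2 mm. A picture is of the moment at which its call begins: read the wrist's pose just before it. camera_params takes no time and is no camera call; for the wrist camera it gives the pose at the moment of the call.
- manip.sign_off(): hands the job in, once; it reports no verdict.
The state is a dict: "clock": time; "joints": joint angles; "qd": joint speeds; "effort": joint torques, N m; "eef_pos": TCP position; "eef_rot": TCP orientation; "wrist_force": force on the tool from outside, world axes, zero at the start; "moment": the same for the moment, N m; "finger_gap": finger opening in mm.
Only numpy, scipy, OpenCV 4.12 (cv2) and the standard library are available. Lean on these libraries where they do the work, as an engineer would, in place of code of your own. Each camera call takes 0.05 s, during which the arm holds its last target. There are 200 camera calls.

## Task

The three white baubles waiting in the feeder are to go into the tray on the other side from the one the seesaw trough now slopes to. Press the raised end of the seesaw down so that it rocks over and stays over, and only then push the sliding gate across to open it, so that all three baubles roll down into that tray by themselves. Do not touch the baubles, and leave the jars, bottle, dish and brushes where they are.

Things in the scene. Friction and masses are not known exactly. Their poses are not given: they have to be found in the camera images.
- feeder: Fixed wooden frame; origin on the table under the seesaw's pivot; x up along the feed channel (away from the robot, yaw within 0.25 rad), y left along the seesaw, z up. The channel (50 mm wide inside, walls 25 high) runs down from x = 250 to 35 mm, floor 147 to 126 mm high, ending over the seesaw's middle. Outlet chutes lead from the seesaw's ends to the trays. Highest point: gate top, 199 mm.
- seesaw (a joint): Tilt (rad, -0.30 to 0.30, 0 level) of a plywood trough, 260 mm long along y, 64 wide, on a pin 90 mm high at mid-length; under 1 N at an end moves it. Positive: left (+y) end up, feeds the right tray; negative: right end up, feeds the left. Top-heavy: it rests at either stop; pushed past level it falls over to the other stop by itself and stays. It starts at either, maybe settling for 0.5 s.
- ear_left (a point): Middle of the upper face of the left press ear: a flat tab 48 mm (x) by 50 (y) by 6 thick on the robot's side of the seesaw at its left end, 105 mm left of and 58 mm nearer the robot than the pivot. About 140 mm above the table when raised, 78 when low. Just beyond it (+x) the trough's wall stands 20 mm higher; at mid-length it rises to a fin with a steel bar, 178 mm above the table.
- ear_right (a point): The same on the right press ear, at the right end of the seesaw (105 mm right of the pivot).
- gate (a joint): Travel (m, 0 to 0.075; 0 to 0.008 at the start: shut) of the aluminium gate across the feed channel at feeder x = 75 mm; grows as it is pushed left (feeder +y). Its 60 mm wide blade holds the baubles back; pushed across, a window beside the blade comes into the channel and lets them through. Open from 0.05 on. It takes about 2 N and stays where left.
- gate_push (a point): Middle of the outer (right, -y) face of the gate's push block: aluminium, 30 mm (x) by 20 (y), 142 to 199 mm above the table, at the gate's right end; push this face left. It moves with the gate; shut, it is about 140 mm right of the channel's middle line. To its right 60 mm are free at that height.
- bauble1_center (a point): Centre of a white bauble, a plain ball 40 mm in diameter, 14 to 28 g, waiting in the feed channel behind the gate (number 1 from the gate).
- bauble2_center (a point): Centre of a white bauble, a plain ball 40 mm in diameter, 14 to 28 g, waiting in the feed channel behind the gate (number 2 from the gate).
- bauble3_center (a point): Centre of a white bauble, a plain ball 40 mm in diameter, 14 to 28 g, waiting in the feed channel behind the gate (number 3 from the gate).
- tray_left: Open wooden tray left of the seesaw, 150 x 150 mm outside, 36 high, walls 5; origin at the centre of its underside, axes as the feeder's.
- tray_right: The same tray right of the seesaw.
- brush: Bystander: a flat paint brush with a wooden handle lying near the robot, 170 long, 42 wide (mm); origin on its underside, to be left alone.
- dish: Bystander: a shallow round dish, 72 across, 30 high (mm); origin on its underside, to be left alone.
- jar_tall: Bystander: a closed glass jar, 64 across, 95 high (mm); origin on its underside, to be left alone.
- jar_wide: Bystander: a closed glass jar with a flat screw lid, 74 across, 75 high (mm); origin on its underside, to be left alone.
- glue_bottle: Bystander: a plastic bottle, 66 across, 190 high (mm); origin on its underside, to be left alone.
- brush_cup: Bystander: a white cup with brushes standing in it, 72 across, brushes up to 210 high (mm); origin on its underside, to be left alone.
Not all that is in view belongs to the job. Leave any brown look-alike of the part that bears bauble3_center alone. Leave any orange look-alike of the part that bears bauble2_center alone.

How it is judged (in metres and radians):
On the way, in this order (a step that is already met when the one before it is completed fails the run):
1. the seesaw is rocked over to its other stop, with the gate still shut (distance of ear_left from where it was at the start of the episode above 0.0335 m and (value of joint seesaw above 0.25 rad or value of joint seesaw below -0.25 rad) and value of joint gate below 0.03 m), for 0.2 s.
2. the gate is pushed open while the seesaw lies over (distance of ear_left from where it was at the start of the episode above 0.0335 m and (value of joint seesaw above 0.25 rad or value of joint seesaw below -0.25 rad) and value of joint gate above 0.05 m), for 0.1 s.
At the end, for the whole second after the job is handed in: The seesaw lies at the stop opposite to its first one (tilt beyond 0.25 rad), the gate is open (0.05 m or more), and all three baubles lie at rest (below 0.1 m/s) inside the tray that the seesaw now slopes to (all of step 2 and ((value of joint seesaw above 0.25 rad and x of bauble1_center in the frame of tray_right between -0.075 and 0.075 m and y of bauble1_center in the frame of tray_right between -0.075 and 0.075 m and z of each of bauble1_center, bauble2_center, bauble3_center in the frame of tray_right below 0.07 m and x of bauble2_center in the frame of tray_right between -0.075 and 0.075 m and y of bauble2_center in the frame of tray_right between -0.075 and 0.075 m and x of bauble3_center in the frame of tray_right between -0.075 and 0.075 m and y of bauble3_center in the frame of tray_right between -0.075 and 0.075 m) or (value of joint seesaw below -0.25 rad and x of bauble1_center in the frame of tray_left between -0.075 and 0.075 m and y of bauble1_center in the frame of tray_left between -0.075 and 0.075 m and z of each of bauble1_center, bauble2_center, bauble3_center in the frame of tray_left below 0.07 m and x of bauble2_center in the frame of tray_left between -0.075 and 0.075 m and y of bauble2_center in the frame of tray_left between -0.075 and 0.075 m and x of bauble3_center in the frame of tray_left between -0.075 and 0.075 m and y of bauble3_center in the frame of tray_left between -0.075 and 0.075 m)) and linear speed of each of bauble1, bauble2, bauble3 below 0.1 m/s); the robot touches nothing.
It fails at once if a bauble is touched by the robot (contact force between any of the fingers, the arm and bauble1 above 0.3 N or contact force between any of the fingers, the arm and bauble2 above 0.3 N or contact force between any of the fingers, the arm and bauble3 above 0.3 N).
It fails at once if a bauble is lifted (height (world z) of any of bauble1_center, bauble2_center, bauble3_center above 0.22 m).
It fails at once if a bystander is moved by more than 25 mm or lifted (distance of any of brush, dish, jar_tall, jar_wide, glue_bottle, brush_cup from where it was at the start of the episode above 0.025 m).
It also fails if it takes over 48 s, if anything falls off the work surface, if the arm or the gripper's body presses on something with over 40 N, if the wrist force passes 120 N, or if a joint passes its speed limit or range.

## Working session

There is one attempt and no reset: what is moved stays moved. The work goes in short steps, Python scripts to look and compute and a tool call to move; the robot and the scene stay as the last step left them, time stands still between calls to the robot, and variables do not carry over. Pictures are saved under pics/ and viewed, about 8 in all and at most 12, crops included, and the job is handed in when it is done.

Besides the shell and the picture viewer there is one more tool, called after "Emit:" as name(argument=value, ...), one argument or row to a line, values as JSON. jog_arm: Moves the arm, as the interface text tells. Its arguments: {"type":"object","properties":{"moves":{"type":"array","items":{"type":"array","items":{"type":"array","items":{"type":"number"}}}},"gripper":{"type":"number"},"squeeze":{"type":"number"}},"required":["moves"]}

```bash
mkdir -p pics && cat > h.py <<'E'
import numpy as np, cv2
from cell import manip
def cloud(n):
    p=manip.camera_params(n); im,d=manip.camera(n)
    v,u=np.mgrid[:400,:640]
    c=np.stack([(u-p['cx'])/p['fx']*d,(v-p['cy'])/p['fy']*d,d],-1)
    R=cv2.Rodrigues(np.array(p['rvec'],float))[0]
    w=(c-np.array(p['tvec']).ravel())@R
    w[d==0]=np.nan
    return im,d,w
E
python3 - <<'E'
from h import *
print(manip.read_state())
for n in('top','scene'):
    im,d,w=cloud(n); np.savez('/tmp/'+n,im=im,w=w); cv2.imwrite(f'pics/{n}0.png',im)
    p=manip.camera_params(n);R=cv2.Rodrigues(np.array(p['rvec'],float))[0];print(n,-R.T@np.array(p['tvec']).ravel())
E
```

```text
{'clock': 0.0, 'joints': array([ 1.04242965e+00,  3.00512819e-01,  1.52159657e+00, -3.16617976e-06,
        1.32067692e+00, -6.65777322e-02]), 'qd': array([ 5.91280283e-04, -1.01717568e-03, -1.25081119e-04,  1.79074519e-03,
       -1.59425671e-03,  7.36642164e-06]), 'effort': array([-3.08123317e-04, -5.31819284e+01, -3.52724111e+01,  7.07415864e-02,
        2.44884094e-02, -6.26700739e-05]), 'eef_pos': array([244.90618634, 492.15698838, 195.75689387]), 'eef_rot': array([ 3.07758409,  1.56960266, -2.09659305]), 'wrist_force': array([-0.13948515,  0.44932074, -0.27720371]), 'moment': array([ 0.05843621, -0.0006247 , -0.01717504]), 'finger_gap': 93.74324002617534}
top [ 481.91569206   31.28082936 1349.18381981]
scene [1205.53488014  216.89976249  681.7219296 ]
```

View pics/top0.png

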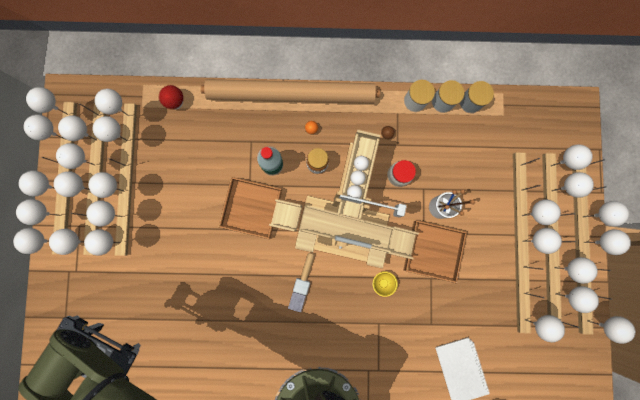

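View pics/scene0.png

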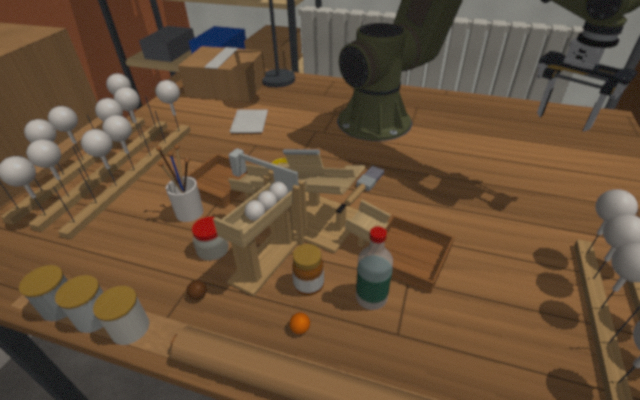

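The top view shows the channel running from about (350,205) to (368,135) with three white baubles at (357,190), (358,178) and (361,163). The gate's push block is at (401,210), and the trays are at (252,208) and (436,250). The orange ball (312,127) and the brown ball (388,132) are the look-alikes lying on the table, and the baubles meant are the white ones in the channel. Next I measure and enlarge.

```bash
python3 - <<'E'
from h import *
z=np.load('/tmp/top.npz');im,w=z['im'],z['w']
cv2.imwrite('pics/crop.png',cv2.resize(im[120:300,210:480],None,fx=2.9,fy=2.9,interpolation=cv2.INTER_CUBIC))
for (u,v) in [(357,190),(358,178),(361,163),(401,210),(398,208),(404,212),(312,243),(305,236),(376,258),(386,260),(380,262),(330,212),(390,233),(357,241),(252,208),(436,250),(385,284),(300,290),(404,172),(449,205),(318,160),(267,158)]:
    print((u,v),im[v,u],np.round(w[v,u]))
# wooden channel: points high 140-180
m=(w[...,2]>125)&(w[...,2]<215)&(w[...,0]>350)&(w[...,0]<800)&(abs(w[...,1]-0)<300)
n,l,s,c=cv2.connectedComponentsWithStats(m.astype('uint8'))
for i in range(1,n):
    if s[i,4]>15: print(s[i],np.round(np.nanmean(w[l==i],0)),np.nanmax(w[l==i][:,2]))
E
```

```text
(357, 190) [228 233 234] [621. -89. 171.]
(358, 178) [245 245 244] [652. -91. 178.]
(361, 163) [247 245 244] [691. -98. 183.]
(401, 210) [238 238 235] [ 569. -198.  200.]
(398, 208) [226 228 224] [ 574. -191.  200.]
(404, 212) [203 207 205] [ 564. -206.  201.]
(312, 243) [151 200 226] [481.  25. 134.]
(305, 236) [145 196 223] [499.  44. 141.]
(376, 258) [151 201 226] [ 444. -152.   83.]
(386, 260) [ 61  93 125] [ 436. -194.   -1.]
(380, 262) [151 202 227] [ 433. -164.   80.]
(330, 212) [135 182 210] [564. -21. 144.]
(390, 233) [125 168 196] [ 514. -194.   68.]
(357, 241) [129 133 131] [489. -90. 171.]
(252, 208) [ 80 124 185] [581. 204.   9.]
(436, 250) [ 71 111 166] [ 468. -340.    9.]
(385, 284) [ 75 220 241] [ 366. -191.    4.]
(300, 290) [220 220 215] [347.  57.  23.]
(404, 172) [ 39  43 217] [ 687. -232.   76.]
(449, 205) [40 46 66] [ 594. -355.   89.]
(318, 160) [ 81 161 203] [712.  13.  97.]
(267, 158) [ 33  32 112] [699. 147. 183.]
[ 295  130  111  122 3597] [607. -61. 154.] 205.08890650034417
[258 147  21  22 338] [707. 147. 154.] 195.64955461338752
```

View pics/crop.png

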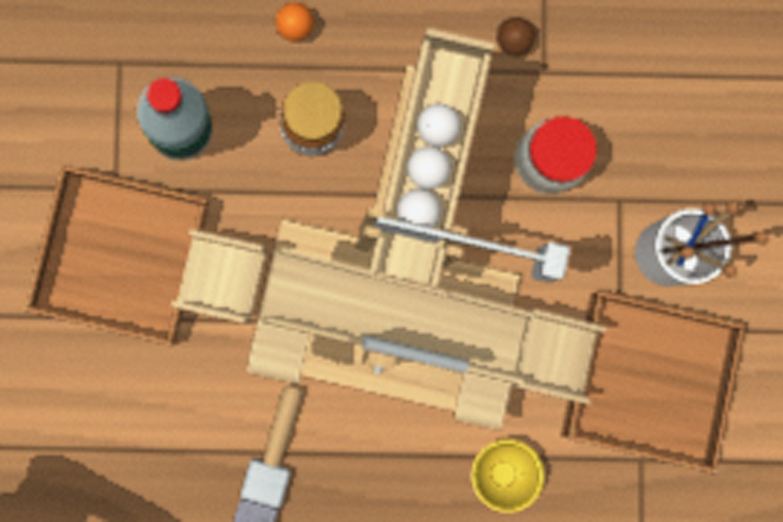

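The crop shows the left end of the seesaw raised (left ear z ≈ 135–141, right ear ≈ 81). It now feeds the right tray, so I must press the left ear. Next I fix the feeder frame.

```bash
python3 - <<'E'
from h import *
from scipy.spatial.transform import Rotation as Ro
z=np.load('/tmp/top.npz');im,w=z['im'],z['w']
def box(m): 
    P=w[m][:,:2]; P=P[~np.isnan(P).any(1)].astype('f4'); return cv2.minAreaRect(P)
# gate bar + block: grey, z>185, x>530
hsv=cv2.cvtColor(im,cv2.COLOR_BGR2HSV);U,V=np.meshgrid(range(640),range(400))
reg=lambda a,b,c,d:(U>=a)&(U<=b)&(V>=c)&(V<=d)
g=(hsv[...,1]<50)&(w[...,2]>188)&reg(330,412,190,222)
print('gate',box(g)); print('block',box(g&reg(396,410,195,222)), 'z',np.median(w[g&reg(397,405,200,214)][:,2]))
b=(hsv[...,1]<40)&(w[...,2]>160)&(w[...,2]<176)&reg(330,375,232,252)
print('bar',box((hsv[...,1]<60)&(w[...,2]>150)&reg(330,375,232,252)))
for r,n in ((reg(293,316,232,253),'L'),(reg(365,388,247,270),'R')):
    lo,hi=(122,152) if n=='L' else (65,95)
    m=(r&(w[...,2]>lo)&(w[...,2]<hi)&(hsv[...,2]>205)).astype('uint8')
    k,l,s,c=cv2.connectedComponentsWithStats(m); i=1+s[1:,4].argmax()
    print('ear',n,s[i],box(l==i),np.nanmean(w[l==i],0))
for n,rg in (('TL',reg(218,288,175,242)),('TR',reg(400,470,215,283))):
    print(n,box(rg&(w[...,2]>28)&(w[...,2]<44)&(hsv[...,1]>100)))
# balls: white in channel
m=(hsv[...,1]<40)&(hsv[...,2]>170)&reg(345,372,152,200)&(w[...,2]<192)
P=w[m]; print('balls',P.min(0),P.max(0), np.polyfit(P[:,0],P[:,1],1))
s=manip.read_state();print(Ro.from_euler('xyz',s['eef_rot']).as_matrix().round(3))
E
```

```text
gate ((579.1958618164062, -125.21733856201172), (169.43096923828125, 28.862987518310547), 82.7398910522461)
block ((570.3643188476562, -197.32388305664062), (28.378116607666016, 24.8529109954834), 0.9271551370620728) z 198.9492143928885
bar ((486.2697448730469, -79.14413452148438), (96.7144775390625, 11.261987686157227), 77.5777587890625)
ear L [295 232  22  19 294] ((486.5678405761719, 42.80418014526367), (47.273292541503906, 43.450828552246094), 78.08937072753906) [486.66783354  42.86870112 140.69593248]
ear R [367 249  19  19 255] ((443.78057861328125, -153.00717163085938), (47.89976501464844, 44.9715576171875), 77.27973937988281) [ 444.72669075 -152.55069134   78.8479959 ]
TL ((580.4030151367188, 208.0558319091797), (151.23446655273438, 150.34043884277344), 77.83363342285156)
TR ((465.0776672363281, -330.3073425292969), (154.5132598876953, 150.10833740234375), 77.9072494506836)
balls [ 596.70007544 -114.92292895  128.17750264] [711.73430048 -63.88363422 185.13407054] [-0.18306019 30.95775971]
[[-0.001 -0.895  0.446]
 [-0.001  0.446  0.895]
 [-1.     0.    -0.001]]
```

Both ears agree (z 140.7 and 78.8, 200 mm apart, yaw ≈ −0.212), and the trays and bar give the same frame: origin ≈ (522, −66), left ear (487, 43), gate push face ≈ (567, −211). I'll press with closed fingers and the jaw axis along feeder x.

Emit:
jog_arm(
  moves=[
    [[22,-40,18,0,0,-8],[22,-40,18,0,0,-8],[22,-40,18,0,0,-8],[22,-40,18,0,0,-8],[22,-40,18,0,0,-8]],
  ],
  gripper=-1,
  squeeze=20,
)

```text
clock: 0.6
eef_pos: [353.2, 287.8, 283.5]
eef_rot: [-3.138, 1.561, -2.743]
wrist_force: [1.0, 0.1, 0.4]
finger_gap: 57.4
```

Emit:
jog_arm(
  moves=[
    [[24,-43,0,0,0,-7],[24,-43,0,0,0,-7],[24,-43,0,0,0,-7],[24,-43,0,0,0,-7],[22,-43,0,0,0,-7]],
  ],
)

```text
clock: 1.1
eef_pos: [471.9, 67.5, 286.0]
eef_rot: [2.944, 1.565, 2.702]
wrist_force: [0.2, 0.8, 0.8]
finger_gap: 17.4
```

Emit:
jog_arm(
  moves=[
    [[10,-26,-20,0,0,0],[0,0,0,0,0,0]],
  ],
)

```text
clock: 1.3
eef_pos: [483.4, 35.8, 264.5]
eef_rot: [3.104, 1.564, 2.851]
wrist_force: [0.2, 0.1, -0.2]
finger_gap: 2.1
```

```bash
python3 - <<'E'
from h import *
from scipy.spatial.transform import Rotation as Ro
im,d,w=cloud('top');cv2.imwrite('pics/t1.png',cv2.resize(im[120:300,210:480],None,fx=2.5,fy=2.5))
s=manip.read_state();print(s['eef_pos'],s['finger_gap'],s['wrist_force'],s['clock']);print(Ro.from_euler('xyz',s['eef_rot']).as_matrix().round(3))
E
```

```text
[483.57760132  37.09158933 266.18857566] 0.8192062219626232 [-0.4496039  -0.70335363 -0.2894284 ] 1.35
[[-0.004  0.249  0.968]
 [ 0.002  0.968 -0.249]
 [-1.     0.001 -0.005]]
```

Emit:
jog_arm(
  moves=[
    [[0,11,-40,0,0,0],[0,0,-40,0,0,0],[0,0,-14,0,0,0],[0,0,0,0,0,0]],
  ],
)

```text
clock: 1.75
eef_pos: [483.3, 52.1, 172.4]
eef_rot: [1.557, 1.568, 1.309]
wrist_force: [-0.6, 0.5, -0.1]
finger_gap: 0.5
```

Emit:
jog_arm(
  moves=[
    [[0,-3,-14,0,0,0],[0,0,-10,0,0,0],[0,0,-10,0,0,0],[0,0,-10,0,0,0],[0,0,-10,0,0,0]],
  ],
)

```text
clock: 2.25
eef_pos: [485.4, 52.2, 121.7]
eef_rot: [0.637, 1.561, 0.393]
wrist_force: [1.0, -0.3, 0.6]
finger_gap: 0.5
```

Emit:
jog_arm(
  moves=[
    [[0,0,-8,0,0,0],[0,0,-5,0,0,0],[0,0,0,0,0,0],[0,0,0,0,0,0]],
  ],
)

```text
clock: 2.65
eef_pos: [485.0, 52.2, 106.4]
eef_rot: [0.72, 1.563, 0.476]
wrist_force: [0.7, 0.5, 1.1]
finger_gap: 0.5
```

Emit:
jog_arm(
  moves=[
    [[0,0,35,0,0,0],[0,0,45,0,0,0],[0,0,45,0,0,0],[0,0,30,0,0,0],[0,0,0,0,0,0]],
  ],
)

```text
clock: 3.15
eef_pos: [483.4, 51.9, 268.4]
eef_rot: [0.718, 1.563, 0.473]
wrist_force: [-0.3, 0.3, 0.2]
finger_gap: 0.3
```

Emit:
jog_arm(
  moves=[
    [[-20,45,0,0,0,0],[-20,45,0,0,0,0],[-20,45,0,0,0,0],[-20,45,0,0,0,0],[0,0,0,0,0,0]],
  ],
)

```text
clock: 3.65
eef_pos: [399.8, 235.7, 267.4]
eef_rot: [0.677, 1.562, 0.427]
wrist_force: [0.1, -0.5, -0.0]
finger_gap: 0.5
```

```bash
python3 - <<'E'
from h import *
im,d,w=cloud('top');cv2.imwrite('pics/t2.png',cv2.resize(im[120:300,210:480],None,fx=2.5,fy=2.5))
s=manip.read_state();print(s['eef_pos'],s['clock'])
for (u,v) in [(305,243),(303,245),(375,255),(378,257),(401,210)]: print(u,v,w[v,u].round())
E
```

```text
[400.78773829 233.92189756 267.3550184 ] 3.7
305 243 [481.  45.  84.]
303 245 [475.  50.  82.]
375 255 [ 453. -142.  138.]
378 257 [ 448. -149.  144.]
401 210 [ 569. -199.  197.]
```

View pics/t2.png

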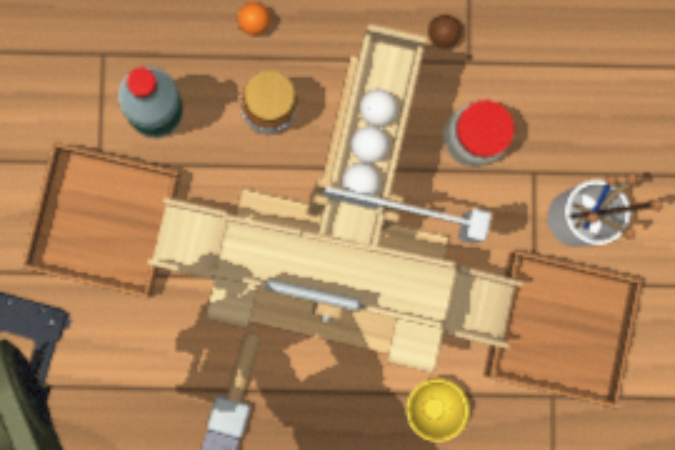

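The picture shows the seesaw lying over, with the left ear at 82 and the right ear at 140. The gate block is unmoved at (478,225) in the crop, with all three baubles still behind it. Now I go to the right side of the gate block.

Emit:
jog_arm(
  moves=[
    [[15,-45,0,0,0,0],[15,-45,0,0,0,0],[15,-45,0,0,0,0],[15,-45,0,0,0,0],[15,-45,0,0,0,0]],
  ],
)

```text
clock: 4.2
eef_pos: [475.7, 1.2, 265.6]
eef_rot: [0.59, 1.563, 0.346]
wrist_force: [0.0, 0.5, 0.3]
finger_gap: 0.5
```

Emit:
jog_arm(
  moves=[
    [[15,-45,0,0,0,0],[15,-45,0,0,0,0],[15,-45,0,0,0,0],[15,-45,0,0,0,0],[0,0,0,0,0,0]],
  ],
)

```text
clock: 4.7
eef_pos: [533.7, -196.1, 262.5]
eef_rot: [0.707, 1.566, 0.45]
wrist_force: [-0.3, 0.4, -0.3]
finger_gap: 0.2
```

Emit:
jog_arm(
  moves=[
    [[14,-28,0,0,0,0],[12,-20,0,0,0,0],[0,0,0,0,0,0],[0,0,0,0,0,0]],
  ],
)

```text
clock: 5.1
eef_pos: [557.4, -250.7, 260.1]
eef_rot: [1.46, 1.567, 1.197]
wrist_force: [0.0, 0.2, -0.6]
finger_gap: 0.8
```

Emit:
jog_arm(
  moves=[
    [[0,0,-30,0,0,0],[0,0,-30,0,0,0],[0,0,-24,0,0,0],[0,0,0,0,0,0]],
  ],
)

```text
clock: 5.5
eef_pos: [555.3, -248.9, 174.7]
eef_rot: [0.963, 1.567, 0.7]
wrist_force: [-0.1, 0.1, 0.2]
finger_gap: 0.7
```

```bash
python3 - <<'E'
from h import *
im,d,w=cloud('scene');cv2.imwrite('pics/s3.png',cv2.resize(im[100:300,120:400],None,fx=2.7,fy=2.7))
s=manip.read_state();print(s['eef_pos'],s['clock'],s['wrist_force'])
E
```

```text
[ 556.04746159 -249.20073795  176.86546575] 5.55 [ 0.12582476 -0.19374947  1.28385909]
```

View pics/s3.png

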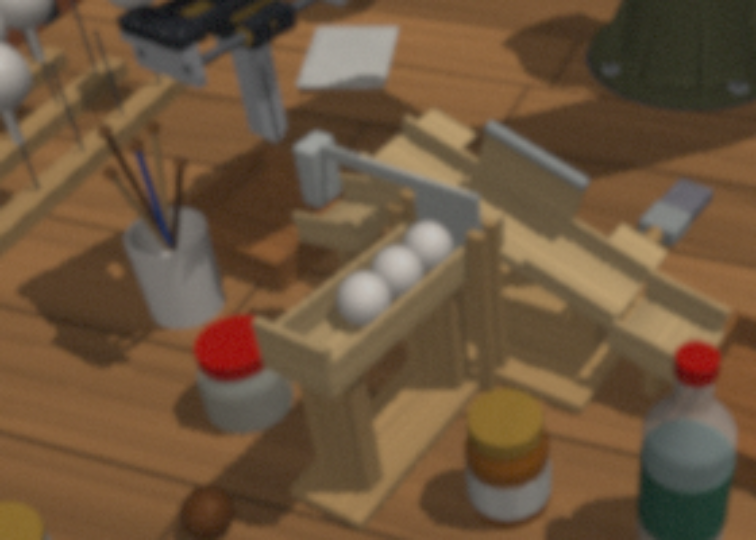

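The closed fingers stand clear to the right of the push block (crop: fingers (262,100), block (318,170)). Now I push left.

Emit:
jog_arm(
  moves=[
    [[5,15,0,0,0,0],[4,12,0,0,0,0],[3,12,0,0,0,0],[3,12,0,0,0,0],[3,12,0,0,0,0]],
  ],
)

```text
clock: 6.05
eef_pos: [576.3, -181.6, 182.5]
eef_rot: [0.083, 1.559, -0.18]
wrist_force: [-0.4, -1.6, -0.9]
finger_gap: 0.7
```

Emit:
jog_arm(
  moves=[
    [[2,12,0,0,0,0],[2,12,0,0,0,0],[2,5,0,0,0,0],[0,0,0,0,0,0]],
  ],
)

```text
clock: 6.45
eef_pos: [582.1, -151.0, 183.1]
eef_rot: [-0.462, 1.558, -0.724]
wrist_force: [-3.2, -8.4, -0.8]
finger_gap: 0.8
```

```bash
python3 - <<'E'
from h import *
im,d,w=cloud('scene');cv2.imwrite('pics/s4.png',cv2.resize(im[100:300,120:400],None,fx=2.7,fy=2.7))
s=manip.read_state();print(s['eef_pos'],s['clock'],s['wrist_force'])
E
```

```text
[ 582.19443011 -150.99517518  183.05828609] 6.5 [-3.58423867 -8.52620712 -0.50125298]
```

View pics/s4.png

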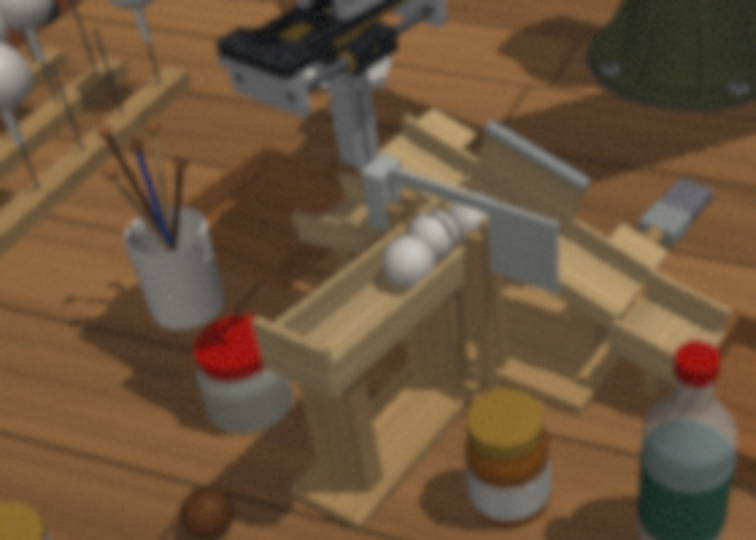

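The gate is at its end stop (9 N), and the baubles are rolling through. I back off to the right and up.

Emit:
jog_arm(
  moves=[
    [[-4,-20,0,0,0,0],[-5,-22,0,0,0,0],[0,0,30,0,0,0],[0,0,40,0,0,0],[0,0,20,0,0,0]],
  ],
)

```text
clock: 7.0
eef_pos: [571.7, -192.0, 272.4]
eef_rot: [-0.613, 1.566, -0.874]
wrist_force: [0.0, -0.5, -0.2]
finger_gap: 0.4
```

Emit:
jog_arm(
  moves=[
    [[-30,-35,10,0,0,0],[-30,-35,0,0,0,0],[-30,-35,0,0,0,0],[-30,-35,0,0,0,0],[0,0,0,0,0,0]],
  ],
)

```text
clock: 7.5
eef_pos: [449.2, -333.5, 286.5]
eef_rot: [-0.266, 1.56, -0.524]
wrist_force: [0.0, 0.7, 0.4]
finger_gap: 0.3
```

Emit:
jog_arm(
  moves=[
    [[0,0,0,0,0,0],[0,0,0,0,0,0],[0,0,0,0,0,0],[0,0,0,0,0,0],[0,0,0,0,0,0]],
  ],
)

```text
clock: 8.0
eef_pos: [451.3, -330.9, 286.5]
eef_rot: [-0.15, 1.56, -0.406]
wrist_force: [-0.1, -0.3, 0.0]
finger_gap: 0.6
```

```bash
python3 - <<'E'
from h import *
im,d,w=cloud('top');cv2.imwrite('pics/t5.png',cv2.resize(im[120:300,210:480],None,fx=2.5,fy=2.5))
s=manip.read_state();print(s['eef_pos'],s['clock'],s['wrist_force'])
for (u,v) in [(305,243),(303,245),(375,255),(378,257)]: print(u,v,w[v,u].round())
E
```

```text
[ 451.29330801 -330.93531367  286.49978769] 8.05 [0.52467361 0.17730129 0.19622126]
305 243 [481.  45.  80.]
303 245 [475.  50.  81.]
375 255 [ 453. -141.  142.]
378 257 [ 448. -150.  139.]
```

View pics/t5.png

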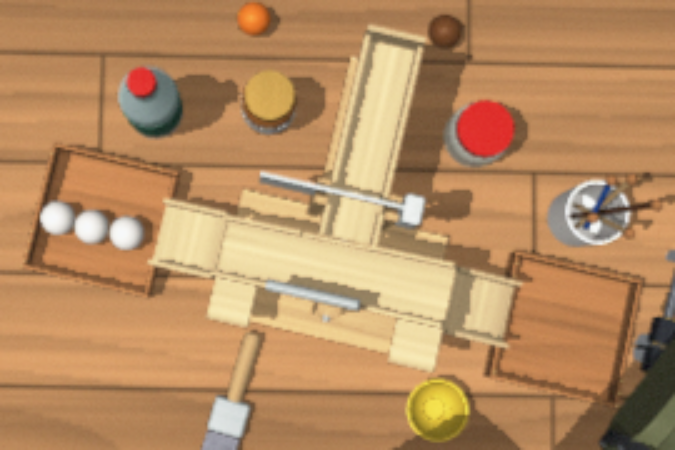

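All three baubles are in the left tray at (58,217), (92,226) and (127,233) in the crop, and the channel is empty. I'll wait a little, check that they are at rest, then hand in.

Emit:
jog_arm(
  moves=[
    [[0,0,0,0,0,0],[0,0,0,0,0,0],[0,0,0,0,0,0],[0,0,0,0,0,0],[0,0,0,0,0,0]],
  ],
)

```text
clock: 8.55
eef_pos: [451.7, -330.5, 286.4]
eef_rot: [-0.139, 1.561, -0.394]
wrist_force: [0.5, 0.3, 0.5]
finger_gap: 0.5
```

Emit:
jog_arm(
  moves=[
    [[0,0,0,0,0,0],[0,0,0,0,0,0],[0,0,0,0,0,0],[0,0,0,0,0,0],[0,0,0,0,0,0]],
  ],
)

```text
clock: 9.05
eef_pos: [451.6, -330.6, 286.4]
eef_rot: [-0.141, 1.561, -0.396]
wrist_force: [0.5, -0.9, -0.2]
finger_gap: 0.2
```

```bash
python3 - <<'E'
from h import *
U,V=np.meshgrid(range(640),range(400))
w0=np.load('/tmp/top.npz')
def meas(im,w):
    h=cv2.cvtColor(im,cv2.COLOR_BGR2HSV)
    m=((h[...,1]<45)&(h[...,2]>150)&(U>215)&(U<290)&(V>175)&(V<245)).astype('uint8')
    k,l,s,c=cv2.connectedComponentsWithStats(m)
    b=[(np.nanmean(w[l==i],0).round(1).tolist(),int(s[i,4])) for i in range(1,k) if s[i,4]>30]
    g=(h[...,1]<50)&(w[...,2]>188)&(V>190)&(V<222)&(U>300)&(U<412)
    P=w[g]; q=P@np.array([.211,.977,0]); return b,'gate min y',np.percentile(q,2).round(1),'max',np.percentile(q,98).round(1)
print(meas(w0['im'],w0['w']))
for i in range(2):
    im,d,w=cloud('top'); print(meas(im,w))
df=cv2.absdiff(im,w0['im']).max(2)
for n,(u,v) in dict(dish=(385,284),brush=(300,285),cup=(449,205),wide=(404,172),tall=(318,160),glue=(267,158)).items(): print(n,np.median(df[v-8:v+9,u-8:u+9]))
print(manip.read_state()['clock'])
E
```

```text
([], 'gate min y', np.float64(-82.0), 'max', np.float64(79.9))
([([580.5, 257.4, 40.1], 129), ([571.8, 218.2, 39.7], 127), ([564.5, 177.6, 39.8], 128)], 'gate min y', np.float64(-13.7), 'max', np.float64(137.4))
([([580.7, 257.7, 39.3], 130), ([571.6, 218.2, 39.9], 127), ([564.7, 177.5, 39.8], 127)], 'gate min y', np.float64(-14.0), 'max', np.float64(137.5))
dish 8.0
brush 7.0
cup 6.0
wide 6.0
tall 8.0
glue 6.0
9.15
```

```bash
python3 -c "
from cell import manip
print(manip.sign_off())"
```

```text
the job is handed in; nothing more can be done
None
```

The job is handed in at about 9 s of the 48 s allowed, with all three white baubles in the left tray. `sign_off` gives no verdict, so what follows is from my own camera checks.

- **Seesaw:** it started with the left end up, so I pressed the left ear down with closed fingers until it rocked over. The left ear now sits at about 80 mm and the right at about 140 mm.
- **Gate:** with the seesaw over and the gate still shut, I pushed the block left until the force rose to about 9 N, likely its end stop. It travelled about 68 mm. I then withdrew the arm clear of everything.
- **Baubles:** they were still in two pictures 0.05 s apart, all within 50 mm of the tray's centre (tops at 40 mm).
- **Bystanders:** none shows any change from the first picture.

No check failed or disagreed.

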